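# Lay up the dental set-up tray

## Robot

A 6-joint arm with a two-finger parallel gripper is mounted at the origin on the work surface. World frame = base frame: x ahead of the robot, y to its left, z up, the work surface at z = 0. Lengths are in m, angles in rad, forces in N, time in s.
With the tool pointing down it reaches from about 0.325 to 0.85 m from the base axis. Payload 15.5 kg.
Tool frame: the origin (TCP) lies at the very end of the fingers, on their centre line; the grasp point (between the pads) lies 19 mm behind it; z points along the fingers, y is the direction in which the jaws open and shut (so a half turn about z gives the same grasp; the last joint's range is limited). The gripper opens to 91 mm and grips with 3 to 60 N. Pads are 32 mm wide; open, the fingers measure 118 mm over their backs; the gripper's body (76 mm by 178 mm) begins 60 mm behind the grasp point.
Start: joints at [-1.391, 0.494, 1.345, -0, 1.302, -0.096], TCP at [0.17, -0.601, 0.214] pointing down, gripper open.
Joint ranges: [-2.91, 2.91], [-0.82, 2.16], [0.22, 2.67], [-1.22, 4.37], [0.12, 2.79], [-3.08, 3.08]. Speed limits (rad/s): [1.89, 1.89, 2.57, 3.01, 3.01, 3.01].

## Interface

Orientations are given as a rotation vector (axis times angle).
In Python, from workcell import get_obs, snapshot, job_done gives the robot as it stands.
- The arm moves only by the shell command python3 -m creep 'ROWS'. ROWS is a JSON object of lists of equal length, an entry for each row: "claw": the opening, from 0 (shut) to 1 (fully open); "translation": the shift along the tool's x, y, z in mm, a list of three; "twist": the turn about the tool's z in degrees. In form: {"claw": [claw, ...], "translation": [[dx, dy, dz], ...], "twist": [twist, ...]}. A call has 1 to 8 rows; each row shifts and turns the pose as measured when the row begins, along the tool's axes as they then stand; what a row does not reach is not made up. A row lasts 1/8 s, in which the tool goes at most 62.5 mm and 10.7 degrees, less where a joint would pass 70% of its speed; a pose out of reach is approached as far as the arm can. A call is refused whole if a number of a shift passes 62.5 or a number of a turn 10.7, either way. A call with a gripper value outside its range is refused whole. The fingers move at their own pace and stop on an object; the grip force is fixed at half the most. Time passes only in rows, so rows that do not move let the fingers close. It gives the time, the measured TCP pose, the force and the opening at its end, in the units of the state.
- get_obs(): the state, without advancing time (a new reading comes with each control period).
- snapshot(name): name is "side" or "top"; returns a dict with "image" (384x512x3 uint8, red, green, blue), "fovy" (degrees; the focal length in pixels is half the picture's height over the tangent of half this angle, whatever the lens; pixels are square), "cx", "cy" (the principal point, pixels), "k1" (the pictures are not rectified: a ray, as slopes to the right and down, at radius r is drawn at 1 + k1 r^2 times it, then the intrinsics apply), "pose" (4x4, takes a point from camera to world coordinates). Camera axes: x right, y down, z forward; pixel columns grow to the right and rows downward; lengths in m; the calibration is good to about 2 mm. A picture is of the moment at which its call begins. There is no depth.
- job_done(): hands the job in, once; it reports no verdict.
The state is a dict: "t": time; "joint_pos": joint angles; "joint_vel": joint speeds; "effort": joint torques, N m; "position": TCP position; "eef_rot": TCP orientation; "contact_force": force on the tool from outside, world axes, zero at the start; "torque": the same for the moment, N m; "width": finger opening in m.
Only numpy, scipy, OpenCV 4.12 (cv2) and the standard library are available. Lean on these libraries where they do the work, as an engineer would, in place of code of your own. Each camera call takes 0.05 s, during which the arm holds its last target. There are 200 camera calls.

## Task

Lay up the filling tray: put the amber six-sided dish, the aluminium bur block and the D-shaped jaw cast each into the tray insert of its own shape, and drop the loose green capsule into the empty pocket of the capsule insert. All must stand upright and fully home on their pocket floors; leave the capsule that is already in its pocket there, and do not shove or knock over the other things standing on the table.

Things in the scene. Friction and masses are not known exactly. Their poses are not given: they have to be found in the camera images.
- dish: Amber glass dappen dish: a solid hexagonal prism, 36 mm across flats (41.6 mm across corners), 44 mm high, about 0.1 kg, darker disc on top. Origin at the centre of its underside, z up. Its three pairs of flats face along its x axis and at 60 and 120 degrees to it.
- block: Aluminium bur block, 52 mm (x) by 30 mm (y) by 44 mm high, about 0.14 kg, dotted with small dark holes on top. Origin at the centre of its underside, z up.
- cast: Sand-yellow dental study cast: base 40 mm high, white teeth on top to 44 mm, about 0.12 kg. D-shaped base: half disc of radius 25 mm towards +x, and behind it a straight part 25 mm long, 50 mm wide: from x = -25 mm (flat heel) to +25 mm (round front), parallel sides at y = +-25 mm for x -25 to 0. Origin on the underside, on the half disc's axis, z up.
- capsule: Loose green filling capsule with a white cap, an upright cylinder 20 mm across, 44 mm high, about 20 g. Origin at the centre of its underside, z up.
- capsule_home: An identical green capsule that already stands in one pocket of the capsule insert, its top about 51 mm above the table; it must stay there. Origin at the centre of its underside, z up.
- tray: Fixed steel tray, 184 x 184 mm, rim 16 mm high, floor 3 mm thick, holding the four inserts at (+-43, +-43) mm from its centre. Other equipment, not listed, stands only beyond x = 0.77 m and beyond 0.5 m to either side. Origin at the centre of its underside, z up.
- nest_dish: White insert 82 x 82 mm in the tray (fixed, square to it, in any quarter); pocket floor dark, 4 mm above the origin, pocket wall top at 15 mm. Origin under the middle of its base, 3 mm above the table, z up. Pocket: a hexagon 41 mm across flats, centred; flats face along its x and at 60 and 120 degrees to it.
- nest_block: White insert 82 x 82 mm in the tray (fixed, square to it, in any quarter); pocket floor dark, 4 mm above the origin, pocket wall top at 15 mm. Origin under the middle of its base, 3 mm above the table, z up. Pocket: a rectangle 57 mm (x) by 35 mm (y), centred.
- nest_cast: White insert 82 x 82 mm in the tray (fixed, square to it, in any quarter); pocket floor dark, 4 mm above the origin, pocket wall top at 15 mm. Origin under the middle of its base, 3 mm above the table, z up. D-shaped pocket, 2.5 mm larger all round than the cast: half disc of radius 27.5 mm about the origin towards +x, straight back to x = -27.5 mm; the cast's origin and x axis match these.
- nest_capsule: White insert 82 x 82 mm in the tray (fixed, square to it, in any quarter); pocket floor dark, 4 mm above the origin, pocket wall top at 15 mm. Origin under the middle of its base, 3 mm above the table, z up. Two eight-sided pockets, 25 mm across flats, at y = -17 mm (already full) and y = +17 mm (empty) on its y axis.
- pocket_empty (a point): Centre of the floor of the empty capsule pocket; axes as its insert's.
- pocket_full (a point): Centre of the floor of the capsule pocket that is already filled; axes as its insert's.
- saline: Bystander: upright white plastic bottle with a blue cap, 42 mm across, 90 mm high. Origin at the centre of its underside, z up.
- canister: Bystander: round steel canister with lid, 62 mm across, 60 mm high, with a knob to 68 mm. Origin at the centre of its underside, z up.
- med_cup: Bystander: small blue medicine cup, 48 mm across, 38 mm high. Origin at the centre of its underside, z up.
- dropper: Bystander: small white dropper bottle, 28 mm across, 55 mm high. Origin at the centre of its underside, z up.
- tape_roll: Bystander: roll of white paper tape lying flat at the right, 64 mm across, 25 mm high. Origin at the centre of its underside, z up.

How it is judged:
At the end, for the whole second after the job is handed in: Each part at rest in the insert of its shape (loose capsule: the empty pocket; other capsule still in its own): within 5 mm of centre, underside within 2.5 mm of the pocket floor, upright within 0.08 rad (capsules 0.15); block and cast x axes within 0.2 rad of their inserts' (horizontal distance between dish and nest_dish below 0.005 m and z of dish in the frame of nest_dish below 0.0065 m and angle between each of dish, block, cast's own z axis and vertical below 0.08 rad and linear speed of each of dish, block, cast, capsule, capsule_home below 0.02 m/s and horizontal distance between block and nest_block below 0.005 m and z of block in the frame of nest_block below 0.0065 m and horizontal distance between cast and nest_cast below 0.005 m and z of cast in the frame of nest_cast below 0.0065 m and angle between the x axis of block and the x axis of nest_block, either way round below 0.2 rad and angle between the x axis of cast and the x axis of nest_cast, either way round below 0.2 rad and horizontal distance between capsule and pocket_empty below 0.005 m and z of capsule in the frame of pocket_empty below 0.0025 m and angle between each of capsule, capsule_home's own z axis and vertical below 0.15 rad and horizontal distance between capsule_home and pocket_full below 0.005 m and z of capsule_home in the frame of pocket_full below 0.0025 m); the robot touches nothing.
It fails at once if a bystander is shoved (over 20 mm) or tipped (distance of any of saline, canister, med_cup, dropper, tape_roll from where it was at the start of the episode above 0.02 m or angle between any of saline, canister, med_cup, dropper, tape_roll's own z axis and vertical above 0.5 rad).
It fails at once if the capsule already in its pocket is pulled out (z of capsule_home in the frame of pocket_full above 0.012 m).
It also fails if it takes over 72 s, if anything falls off the work surface, if the arm or the gripper's body presses on something with over 40 N, if the wrist force passes 120 N, or if a joint passes its speed limit or range.

## Working session

There is one attempt and no reset: what is moved stays moved. The work goes in short steps, Python scripts to look and compute and a shell command to move; the robot and the scene stay as the last step left them, time stands still between calls to the robot, and variables do not carry over. Pictures are saved under pics/ and viewed, about 8 in all and at most 12, crops included, and the job is handed in when it is done.

```bash
mkdir -p pics; ls; python3 - <<'E'
from workcell import *
import cv2,pickle
o=get_obs();print(o['t'],o['position'],o['eef_rot'],o['width'])
for n in ('top','side'):
    s=snapshot(n);pickle.dump(s,open(n+'.pkl','wb'))
    print(n,s['fovy'],s['cx'],s['cy'],s['k1'],s['pose'])
    cv2.imwrite(f'pics/{n}0.png',cv2.resize(s['image'][:,:,::-1],(800,600),interpolation=cv2.INTER_CUBIC))
E
```

```text
pics
0.0 [ 0.17013036 -0.60100251  0.21334478] [-3.11057367e+00 -4.31712468e-01  1.06503086e-04] 0.09127268337581851
top 44.4644890636504 252.64094577661774 193.88579031978267 -0.19353328506466977 [[-0.02416344 -0.99237975  0.12082447  0.38173279]
 [-0.99958321  0.02589304  0.01276529 -0.05943035]
 [-0.01579652 -0.12046566 -0.99259181  1.37121769]
 [ 0.          0.          0.          1.        ]]
side 42.64203973802446 251.42128897629033 187.14449242542506 -0.043589820573271994 [[-8.24137013e-01 -3.81294498e-01  4.18822981e-01 -1.83622636e-02]
 [-5.66390028e-01  5.53867782e-01 -6.10272739e-01  7.53776500e-01]
 [ 7.21082338e-04 -7.40165513e-01 -6.72424341e-01  9.15062015e-01]
 [ 0.00000000e+00  0.00000000e+00  0.00000000e+00  1.00000000e+00]]
```

View pics/top0.png

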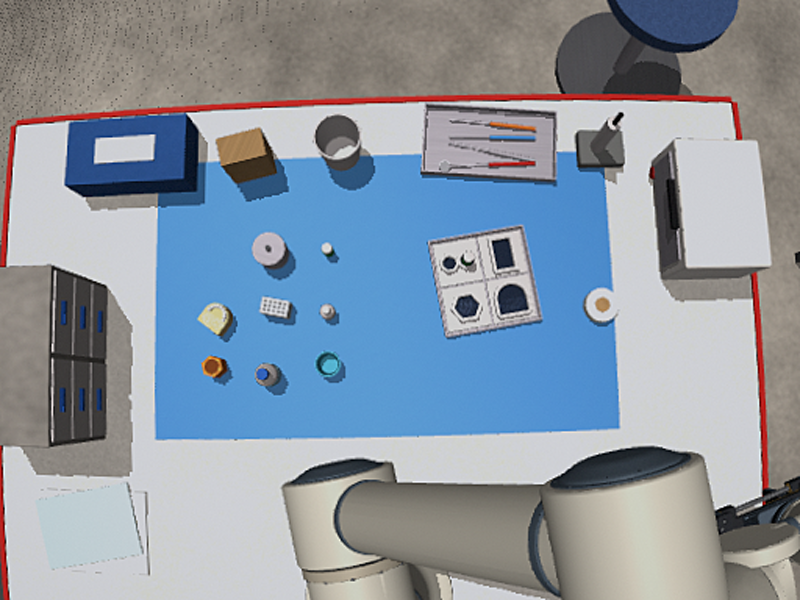

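View pics/side0.png

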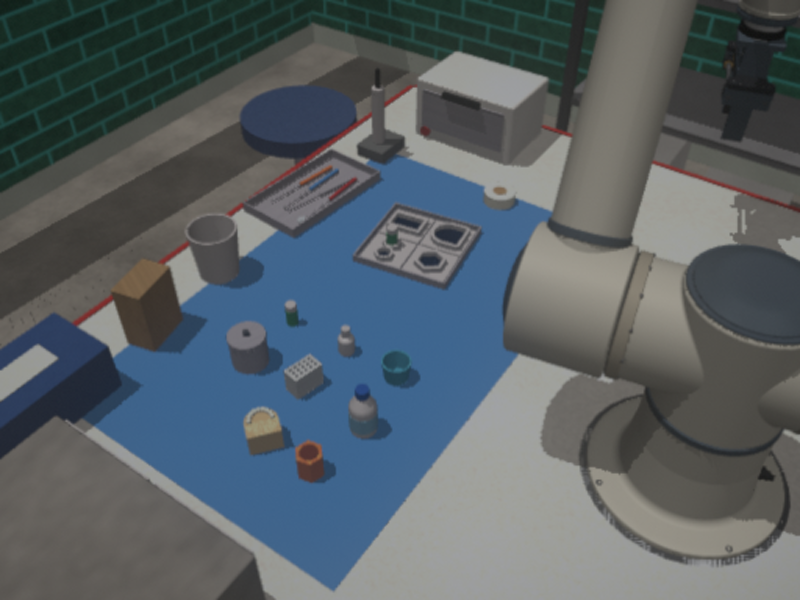

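```bash
cat > h.py <<'E'
import numpy as np,cv2,pickle
from workcell import *
def proj(s,P):
    P=np.atleast_2d(P).astype(float); T=np.linalg.inv(s['pose']); c=P@T[:3,:3].T+T[:3,3]
    q=c[:,:2]/c[:,2:]; q=q*(1+s['k1']*(q**2).sum(1,keepdims=True))
    f=192/np.tan(np.radians(s['fovy']/2)); return q*f+[s['cx'],s['cy']]
def warp(s,z,x0,x1,y0,y1,k):
    """metric picture of plane z: up=+x, left=+y, k px/mm"""
    w=int((y1-y0)*1000*k);h=int((x1-x0)*1000*k)
    u,v=np.meshgrid(np.arange(w)+.5,np.arange(h)+.5)
    P=np.stack([x1-v.ravel()/k/1000,y1-u.ravel()/k/1000,np.full(u.size,z)],1)
    m=proj(s,P).reshape(h,w,2).astype(np.float32)
    return cv2.remap(s['image'][:,:,::-1].copy(),m[...,0],m[...,1],cv2.INTER_CUBIC)
def grid(im,x0,x1,y0,y1,k,step=.05):
    for x in np.arange(np.ceil(x0/step-1e-6)*step,x1,step):
        v=int((x1-x)*1000*k);cv2.line(im,(0,v),(im.shape[1],v),(0,0,255),1);cv2.putText(im,f'{x:.2f}',(0,v-2),0,.35,(0,0,0),1)
    for y in np.arange(np.ceil(y0/step-1e-6)*step,y1,step):
        u=int((y1-y)*1000*k);cv2.line(im,(u,0),(u,im.shape[0]),(0,0,255),1);cv2.putText(im,f'{y:.2f}',(u+1,10),0,.35,(0,0,0),1)
    return im
def pix2w(s,p,z):
    from scipy.optimize import fsolve
    return fsolve(lambda a:proj(s,[[a[0],a[1],z]])[0]-p,[.5,0])
E
python3 - <<'E'
from h import *
t=pickle.load(open('top.pkl','rb'));d=pickle.load(open('side.pkl','rb'))
for n,p in dict(cast=(213,318),dish=(214,366),saline=(266,374),block=(276,308),drop=(328,312),cup=(328,364),can=(269,249),caps=(328,248)).items(): print(n,pix2w(t,np.array(p)/1.5625,.044))
print('tray',pix2w(t,np.array((485,280))/1.5625,.018))
c=pix2w(t,np.array((270,310))/1.5625,.044);r=pix2w(t,np.array((485,280))/1.5625,.018)
for n,c,z,w,k in(('o',c,.044,.13,1.5),('t',r,.018,.105,1.9)):
    b=[c[0]-w,c[0]+w,c[1]-w,c[1]+w]
    cv2.imwrite(f'pics/w_{n}.png',np.hstack([grid(warp(s,z,*b,k),*b,k) for s in(t,d)]));print(b)
E
```

```text
cast [0.52404612 0.29396242]
dish [0.43544121 0.29201054]
saline [0.41918209 0.1950498 ]
block [0.53963719 0.17565813]
drop [0.52983101 0.07981734]
cup [0.43506599 0.08122646]
can [0.65021438 0.18855869]
caps [0.64866499 0.07838302]
tray [ 0.58519829 -0.21150984]
[np.float64(0.4062271716540746), np.float64(0.6662271716540746), np.float64(0.05683119536239323), np.float64(0.31683119536239324)]
[np.float64(0.48019829136754955), np.float64(0.6901982913675495), np.float64(-0.31650983736542754), np.float64(-0.10650983736542753)]
```

View pics/w_o.png

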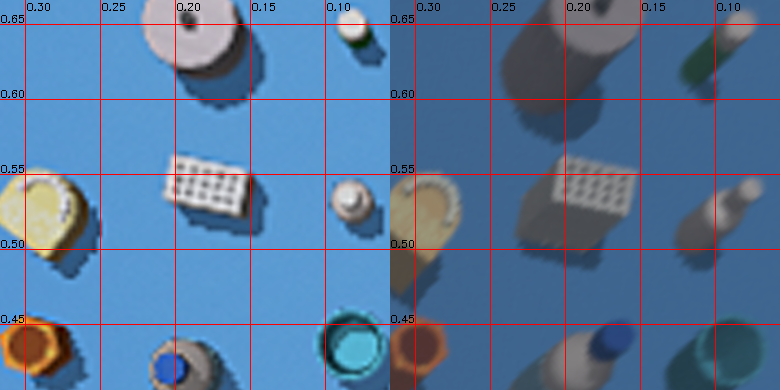

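View pics/w_t.png

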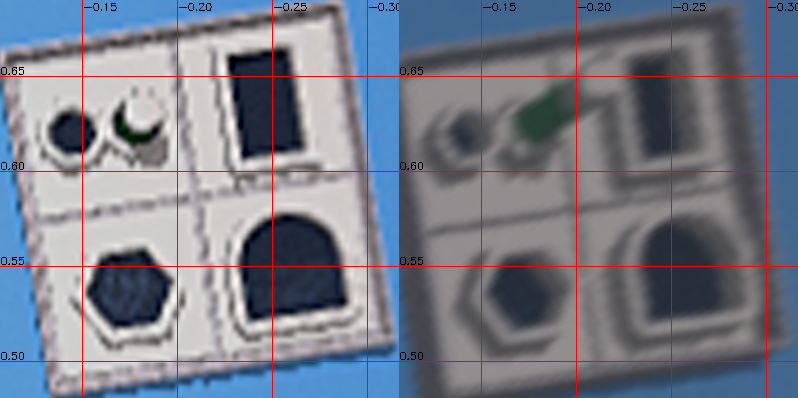

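```bash
cat >> h.py <<'E'
def seg(s,z,cx,cy,w,fn,k=3):
    b=[cx-w,cx+w,cy-w,cy+w]; im=warp(s,z,*b,k); m=fn(cv2.cvtColor(im,cv2.COLOR_BGR2HSV).astype(int)).astype(np.uint8)
    m=cv2.morphologyEx(m,cv2.MORPH_OPEN,np.ones((5,5)));m=cv2.morphologyEx(m,cv2.MORPH_CLOSE,np.ones((15,15)))
    c=max(cv2.findContours(m,0,2)[0],key=cv2.contourArea)[:,0].astype(float)
    return np.stack([b[1]-(c[:,1]+.5)/k/1000,b[3]-(c[:,0]+.5)/k/1000],1)  # x,y world
def rect(P):
    (x,y),(a,b),g=cv2.minAreaRect((P*1000).astype(np.float32)); return [round(v,1) for v in(x,y,a,b,g)]
def outline(kind):
    if kind=='hex': t=np.radians(np.arange(30,390,60));V=np.stack([np.cos(t),np.sin(t)],1)*.0208
    if kind=='D': t=np.radians(np.arange(-90,91,10));V=np.vstack([np.stack([np.cos(t),np.sin(t)],1)*.025,[[-.025,.025],[-.025,-.025]]])
    return V
def fit(P,V,x0):
    from scipy.optimize import least_squares
    C=(V*1e4).astype(np.float32)
    def r(q):
        c,s=np.cos(q[2]),np.sin(q[2]);d=(P-q[:2])@np.array([[c,-s],[s,c]])
        return [cv2.pointPolygonTest(C,(float(a),float(b)),True) for a,b in d*1e4]
    o=least_squares(r,x0,x_scale=[.001,.001,.05],diff_step=1e-3,loss='soft_l1',f_scale=10);return o.x[:2].round(4),np.degrees(o.x[2]).round(1),'rms mm',np.sqrt(np.mean(np.square(r(o.x))))/10
E
python3 - <<'E'
from h import *
t=pickle.load(open('top.pkl','rb'));d=pickle.load(open('side.pkl','rb'))
wh=lambda h:(h[...,1]<70)&(h[...,2]>150)
print('block',rect(seg(t,.044,.54,.178,.045,wh)),rect(seg(d,.044,.54,.178,.04,lambda h:(h[...,1]<70)&(h[...,2]>125))))
print('caps',rect(seg(t,.044,.648,.082,.025,wh)),rect(seg(d,.044,.648,.08,.025,lambda h:(h[...,1]<80)&(h[...,2]>100))))
am=lambda h:((h[...,0]<20)&(h[...,1]>100)&(h[...,2]>60))
P=seg(t,.044,.435,.295,.035,lambda h:am(h)&(h[...,2]>95));print('dish',rect(P),fit(P,outline('hex'),[.435,.294,.0]))
P=seg(d,.044,.435,.295,.028,lambda h:am(h)&(h[...,2]>80));print('dish side',rect(P))
P=seg(t,.040,.524,.296,.04,lambda h:(h[...,0]<60)&(h[...,2]>150));print('cast',rect(P),fit(P,outline('D'),[.526,.296,-.5]))
P=seg(t,.016,.585,-.2115,.118,lambda h:(h[...,1]<80),2);print('tray',rect(P))
def nests(c,yaw):
    for a,b in((1,1),(1,-1),(-1,1),(-1,-1)):
        v=np.array([a,b])*.043;c_,s_=np.cos(yaw),np.sin(yaw);print(a,b,c+[c_*v[0]-s_*v[1],s_*v[0]+c_*v[1]])
r=rect(P);g=(r[4]+45)%90-45;print(g);nests(np.array(r[:2])/1000,np.radians(g))
# dark pocket contours for check
for n,p,w in(('hex',(.538,-.175),.035),('D',(.545,-.262),.04),('blk',(.635,-.247),.04),('emp',(.622,-.144),.02)):
  for s in(t,d): print(n,rect(seg(s,.018,*p,w,lambda h:h[...,2]<75)),end=' ')
  print()
E
```

```text
block [543.4, 180.1, 52.6, 31.3, 79.1] [543.0, 180.4, 52.9, 30.5, 77.7]
caps [650.7, 82.5, 18.7, 19.0, 90.0] [649.3, 84.2, 22.0, 19.7, 90.0]
dish [435.5, 296.6, 40.1, 37.7, 11.6] (array([0.4361, 0.2965]), np.float64(-18.0), 'rms mm', np.float64(0.4174944926959004))
dish side [434.3, 299.1, 34.3, 41.8, 43.6]
cast [528.4, 292.2, 50.5, 49.1, 51.9] (array([0.5288, 0.2924]), np.float64(-37.4), 'rms mm', np.float64(0.7316025739569255))
tray [586.5, -210.3, 186.5, 185.5, 8.7]
8.700000000000003
1 1 [ 0.62250102 -0.16129055]
1 -1 [ 0.63550945 -0.24630102]
-1 1 [ 0.53749055 -0.17429898]
-1 -1 [ 0.55049898 -0.25930945]
hex [538.0, -174.7, 42.5, 38.7, 40.1] hex [536.5, -171.4, 36.3, 27.3, 34.2] 
D [551.3, -259.4, 52.0, 52.1, 8.9] D [549.3, -256.0, 49.7, 40.4, 8.1] 
blk [636.2, -246.1, 54.3, 32.1, 8.7] blk [634.6, -242.8, 51.2, 21.2, 9.1] 
emp [620.5, -145.0, 22.1, 21.1, 53.1] emp [618.4, -141.2, 16.3, 10.7, 36.0]
```

```bash
cat > plan.py <<'E'
import sys,numpy as np
from workcell import get_obs
from scipy.spatial.transform import Rotation as R
# args: x y z (mm) hx(deg) [n]
x,y,z,h=map(float,sys.argv[1:5]); o=get_obs(); p=np.array(o['position'])*1000
M=R.from_rotvec(o['eef_rot']).as_matrix(); h0=np.degrees(np.arctan2(M[1,0],M[0,0]))
tw=-((h-h0+180)%360-180); d=np.array([x,y,z])-p
n=int(sys.argv[5]) if len(sys.argv)>5 else max(1,int(np.ceil(max(np.linalg.norm(d)/62,abs(tw)/10.6))))
print('t',round(o['t'],2),'pos',p.round(1),'hx',round(h0,1),'w',round(o['width']*1000,1),'F',np.round(o['contact_force'],1),'tilt',np.degrees(np.arccos(-M[2,2])).round(2),'q6',round(np.degrees(o['joint_pos'][5])),'left',d.round(1),'twist',round(tw,1))
rows=[]
for i in range(n):
    a=np.radians(h0-tw*i/n); X=[np.cos(a),np.sin(a)];Y=[np.sin(a),-np.cos(a)]
    rows.append([float(round(v,1)) for v in(d[:2]@X/n,d[:2]@Y/n,-d[2]/n)])
print(n,'rows twist',round(tw/n,2),rows)
E
python3 plan.py 650 83.3 110 98.7
```

```text
t 0.1 pos [ 170.1 -601.1  213.4] hx 15.8 w 91.2 F [-0.7  0.7 -0.2] tilt 0.06 q6 -5 left [ 479.9  684.4 -103.4] twist -82.9
14 rows twist -5.92 [[46.3, -37.7, 7.4], [49.9, -32.7, 7.4], [53.0, -27.4, 7.4], [55.6, -21.8, 7.4], [57.5, -15.9, 7.4], [58.9, -9.9, 7.4], [59.6, -3.8, 7.4], [59.7, 2.4, 7.4], [59.1, 8.5, 7.4], [57.9, 14.6, 7.4], [56.1, 20.5, 7.4], [53.7, 26.1, 7.4], [50.7, 31.5, 7.4], [47.2, 36.6, 7.4]]
```

```bash
python3 -m creep '{"claw":[0.6,0.6,0.6,0.6,0.6,0.6,0.6,0.6],"translation":[[46,-38,7],[50,-33,7],[53,-27,7],[55,-22,7],[57,-16,7],[59,-10,7],[59,-4,7],[59,2,7]],"twist":[-6,-6,-6,-6,-6,-6,-6,-6]}'; python3 plan.py 650 83.3 110 98.7
```

```text
t: 1.1
position: [0.4414, -0.1983, 0.1547]
eef_rot: [-2.651, -1.686, -0.0]
contact_force: [-0.3, -1.4, 0.1]
width: 0.0547
t 1.1 pos [ 441.4 -198.3  154.7] hx 64.9 w 54.7 F [-0.3 -1.4  0.1] tilt 0.02 q6 -6 left [208.6 281.6 -44.7] twist -33.8
6 rows twist -5.63 [[57.2, 11.6, 7.4], [55.8, 17.2, 7.4], [53.9, 22.6, 7.4], [51.4, 27.7, 7.4], [48.4, 32.6, 7.4], [45.0, 37.2, 7.4]]
```

Tracking is accurate.

```bash
python3 -m creep '{"claw":[0.6,0.6,0.6,0.6,0.6,0.6],"translation":[[57,12,7],[56,17,7],[54,23,7],[51,28,7],[48,33,7],[45,37,7]],"twist":[-5.6,-5.6,-5.6,-5.6,-5.6,-5.6]}'; python3 plan.py 650 83.3 17 98.7
```

```text
t: 1.85
position: [0.6539, 0.095, 0.1104]
eef_rot: [-2.025, -2.401, 0.001]
contact_force: [1.0, -0.3, 0.1]
width: 0.0547
t 1.85 pos [653.9  95.  110.4] hx 99.7 w 54.7 F [ 1.  -0.3  0.1] tilt 0.06 q6 -7 left [ -3.9 -11.7 -93.4] twist 1.0
2 rows twist 0.51 [[-5.4, -2.9, 46.7], [-5.5, -2.8, 46.7]]
```

```bash
python3 -m creep '{"claw":[0.6,0.6],"translation":[[-11,-5,25],[0,0,0]],"twist":[1,0]}'; python3 plan.py 650 83.3 17 98.7
```

```text
t: 2.1
position: [0.652, 0.0873, 0.0834]
eef_rot: [-2.038, -2.389, 0.001]
contact_force: [0.6, 0.3, -0.0]
width: 0.0548
t 2.1 pos [652.   87.3  83.4] hx 99.1 w 54.8 F [ 0.6  0.3 -0. ] tilt 0.09 q6 -7 left [ -2.   -4.  -66.4] twist 0.4
2 rows twist 0.18 [[-1.8, -1.3, 33.2], [-1.8, -1.3, 33.2]]
```

```bash
python3 -m creep '{"claw":[0.6,0.6,0.6],"translation":[[-4,-3,25],[0,0,25],[0,0,12]],"twist":[0,0,0]}'; python3 plan.py 650 83.3 17 98.7
```

```text
t: 2.48
position: [0.6514, 0.0825, 0.0236]
eef_rot: [2.039, 2.388, 0.004]
contact_force: [0.6, 0.1, 0.9]
width: 0.0545
t 2.48 pos [651.4  82.5  23.6] hx 99.0 w 54.5 F [0.6 0.1 0.9] tilt 0.15 q6 -7 left [-1.4  0.8 -6.6] twist 0.3
1 rows twist 0.3 [[1.0, -1.2, 6.6]]
```

```bash
python3 -m creep '{"claw":[0.6,0.6,0,0,0,0],"translation":[[1,-1,5],[0,0,0],[0,0,0],[0,0,0],[0,0,0],[0,0,0]],"twist":[0,0,0,0,0,0]}';  python3 -m creep '{"claw":[0,0,0],"translation":[[0,0,0],[0,0,-30],[0,0,-40]],"twist":[0,0,0]}'; python3 plan.py 620 -144.5 110 98.7
```

```text
t: 3.22
position: [0.6515, 0.0832, 0.0214]
eef_rot: [2.038, 2.386, 0.007]
contact_force: [0.5, 0.2, -0.6]
width: 0.0194
t: 3.6
position: [0.6491, 0.0831, 0.0898]
eef_rot: [-2.04, -2.388, -0.001]
contact_force: [1.3, -0.1, 0.3]
width: 0.0193
t 3.6 pos [649.1  83.1  89.8] hx 99.0 w 19.3 F [ 1.3 -0.1  0.3] tilt 0.05 q6 -7 left [ -29.1 -227.6   20.2] twist 0.3
4 rows twist 0.07 [[-55.1, -16.1, -5.0], [-55.1, -16.0, -5.0], [-55.1, -15.9, -5.0], [-55.1, -15.9, -5.0]]
```

```bash
python3 -m creep '{"claw":[0,0,0,0,0,0],"translation":[[-55,-16,-2],[-55,-16,0],[-55,-16,0],[-40,-12,0],[-12,-4,0],[0,0,0]],"twist":[0,0,0,0,0,0]}'; python3 plan.py 620 -144.5 60 98.7
```

```text
t: 4.35
position: [0.6216, -0.1468, 0.0954]
eef_rot: [2.035, 2.387, 0.007]
contact_force: [0.6, 0.7, -0.4]
width: 0.0196
t 4.35 pos [ 621.6 -146.8   95.4] hx 99.1 w 19.6 F [ 0.6  0.7 -0.4] tilt 0.4 q6 -28 left [ -1.6   2.3 -35.4] twist 0.4
1 rows twist 0.39 [[2.5, -1.2, 35.4]]
```

```bash
python3 -m creep '{"claw":[0,0,0],"translation":[[2,-1,22],[0,0,10],[0,0,0]],"twist":[0.4,0,0]}'; python3 plan.py 620 -144.5 28 98.7
python3 - <<'E'
from h import *
b=[.56,.66,-.22,-.1]
im=[]
for n in('top','side'):
    s=snapshot(n);im.append(warp(s,.018,*b,3.3))
cv2.imwrite('pics/a.png',np.hstack(im))
E
```

```text
t: 4.72
position: [0.6214, -0.1415, 0.0629]
eef_rot: [2.04, 2.382, 0.008]
contact_force: [-0.1, 0.1, -0.2]
width: 0.0194
t 4.72 pos [ 621.4 -141.5   62.9] hx 98.8 w 19.4 F [-0.1  0.1 -0.2] tilt 0.42 q6 -27 left [ -1.4  -3.  -34.9] twist 0.1
1 rows twist 0.15 [[-2.7, -1.8, 34.9]]
```

View pics/a.png

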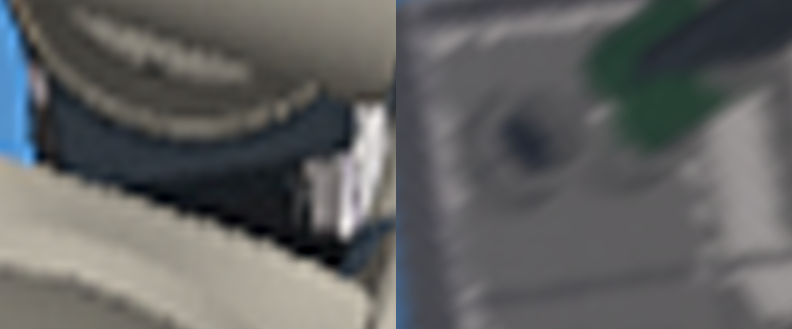

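```bash
python3 -m creep '{"claw":[0,0,0],"translation":[[-2,-1,10],[0,0,0],[0,0,0]],"twist":[0,0,0]}'; python3 plan.py 620 -144.5 28 98.7
```

```text
t: 5.2
position: [0.6217, -0.1442, 0.054]
eef_rot: [2.039, 2.38, 0.01]
contact_force: [1.3, -0.1, -0.7]
width: 0.0189
t 5.2 pos [ 621.7 -144.2   54. ] hx 98.8 w 18.9 F [ 1.3 -0.1 -0.7] tilt 0.56 q6 -27 left [ -1.7  -0.3 -26. ] twist 0.1
1 rows twist 0.14 [[-0.0, -1.7, 26.0]]
```

```bash
python3 -m creep '{"claw":[0,0,0,0],"translation":[[0,-1.5,8],[0,0,6],[0,0,5],[0,0,0]],"twist":[0,0,0,0]}'; python3 plan.py 620 -144.5 28 98.7
```

```text
t: 5.7
position: [0.6202, -0.1445, 0.0335]
eef_rot: [2.039, 2.38, 0.01]
contact_force: [0.0, -0.6, 0.5]
width: 0.0192
t 5.7 pos [ 620.2 -144.5   33.5] hx 98.8 w 19.2 F [ 0.  -0.6  0.5] tilt 0.55 q6 -28 left [-0.2  0.  -5.5] twist 0.1
1 rows twist 0.14 [[0.1, -0.2, 5.5]]
```

```bash
python3 -m creep '{"claw":[0,0,0],"translation":[[0,0,3],[0,0,2],[0,0,0]],"twist":[0,0,0]}'; python3 plan.py 620 -144.5 28 98.7
```

```text
t: 6.08
position: [0.6205, -0.1446, 0.0285]
eef_rot: [2.039, 2.38, 0.01]
contact_force: [0.1, -0.6, 0.2]
width: 0.0195
t 6.08 pos [ 620.5 -144.6   28.5] hx 98.8 w 19.5 F [ 0.1 -0.6  0.2] tilt 0.58 q6 -28 left [-0.5  0.1 -0.5] twist 0.1
1 rows twist 0.14 [[0.2, -0.5, 0.5]]
```

```bash
python3 -m creep '{"claw":[0,0.5,0.5,0.5,0.5,0.5,0.5],"translation":[[0,0,1],[0,0,0],[0,0,0],[0,0,-25],[0,0,-40],[0,0,-40],[0,0,0]],"twist":[0,0,0,0,0,0,0]}'; python3 plan.py 435.5 297 130 72 11
```

```text
t: 6.95
position: [0.6194, -0.1446, 0.1358]
eef_rot: [2.039, 2.38, 0.01]
contact_force: [-0.0, 0.5, 0.0]
width: 0.0456
t 6.95 pos [ 619.4 -144.6  135.8] hx 98.8 w 45.6 F [-0.   0.5  0. ] tilt 0.56 q6 -28 left [-183.9  441.6   -5.8] twist 26.8
11 rows twist 2.44 [[42.2, -10.4, 0.5], [41.8, -12.1, 0.5], [41.2, -13.9, 0.5], [40.6, -15.7, 0.5], [39.9, -17.4, 0.5], [39.1, -19.0, 0.5], [38.2, -20.7, 0.5], [37.3, -22.3, 0.5], [36.4, -23.9, 0.5], [35.3, -25.4, 0.5], [34.2, -26.9, 0.5]]
```

```bash
python3 -m creep '{"claw":[0.7,0.7,0.7,0.7,0.7,0.7,0.7,0.7],"translation":[[42,-10,0],[42,-12,0],[41,-14,0],[41,-16,0],[40,-17,0],[39,-19,0],[38,-21,0],[37,-22,0]],"twist":[2.5,2.5,2.5,2.5,2.5,2.5,2.5,2.5]}'; python3 plan.py 435.5 297 130 72 3
```

```text
t: 7.95
position: [0.4831, 0.1842, 0.1285]
eef_rot: [2.44, 1.973, 0.005]
contact_force: [0.9, 0.7, -0.9]
width: 0.0637
t 7.95 pos [483.1 184.2 128.5] hx 77.9 w 63.7 F [ 0.9  0.7 -0.9] tilt 0.24 q6 26 left [-47.6 112.8   1.5] twist 5.9
3 rows twist 1.97 [[33.5, -23.4, -0.5], [32.6, -24.5, -0.5], [31.8, -25.6, -0.5]]
```

```bash
python3 - <<'E'
from h import *
# did capsule placement hold?
b=[.56,.66,-.22,-.1]
im=[warp(snapshot('top'),.051,*b,3.3),warp(snapshot('side'),.051,*b,3.3)]
cv2.imwrite('pics/b.png',np.hstack([grid(i,*b,3.3,.02) for i in im]))
E
```

```text
(no output)
```

View pics/b.png

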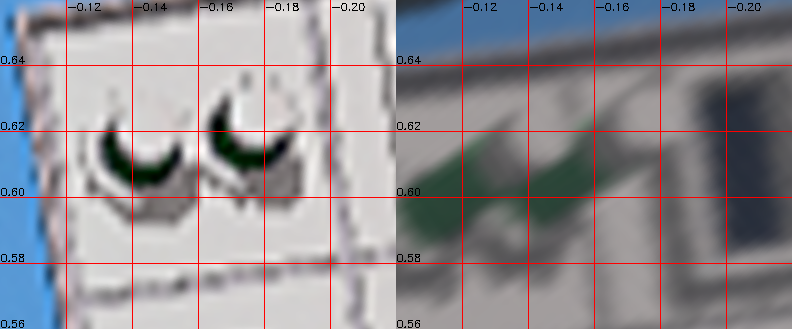

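The picture shows both capsules upright, with tops at around (130,120) and (250,105) px. The two look the same, so the loose one is seated. Next is the dish.

```bash
python3 -m creep '{"claw":[0.7,0.7,0.7,0.7,0.7],"translation":[[33,-23,0],[33,-24,0],[20,-16,0],[5,-4,0],[0,0,0]],"twist":[2,2,2,0,0]}'; python3 plan.py 435.5 297 18 72
```

```text
t: 8.68
position: [0.4371, 0.2915, 0.1251]
eef_rot: [2.539, 1.847, -0.002]
contact_force: [-0.5, 0.3, 0.8]
width: 0.064
t 8.68 pos [437.1 291.5 125.1] hx 72.1 w 64.0 F [-0.5  0.3  0.8] tilt 0.13 q6 45 left [  -1.6    5.5 -107.1] twist 0.1
2 rows twist 0.03 [[2.4, -1.6, 53.5], [2.4, -1.6, 53.5]]
```

```bash
python3 -m creep '{"claw":[0.7,0.7,0.7,0.7,0.7],"translation":[[4,-2,35],[0,0,35],[0,0,18],[0,0,8],[0,0,0]],"twist":[0,0,0,0,0]}'; python3 plan.py 435.5 297 18 72
```

```text
t: 9.3
position: [0.4397, 0.2915, 0.0265]
eef_rot: [2.54, 1.844, -0.0]
contact_force: [-0.5, -0.9, 0.2]
width: 0.0636
t 9.3 pos [439.7 291.5  26.5] hx 72.0 w 63.6 F [-0.5 -0.9  0.2] tilt 0.17 q6 45 left [-4.2  5.5 -8.5] twist -0.0
1 rows twist -0.04 [[3.9, -5.7, 8.5]]
```

```bash
python3 -m creep '{"claw":[0.7,0.7,0.7],"translation":[[4,-6,7],[0,0,0],[0,0,0]],"twist":[0,0,0]}'; python3 plan.py 435.5 297 18 72
```

```text
t: 9.68
position: [0.4359, 0.2978, 0.0206]
eef_rot: [2.54, 1.844, 0.004]
contact_force: [-0.1, 0.2, 0.4]
width: 0.0638
t 9.68 pos [435.9 297.8  20.6] hx 72.0 w 63.8 F [-0.1  0.2  0.4] tilt 0.23 q6 46 left [-0.4 -0.8 -2.6] twist -0.0
1 rows twist -0.04 [[-0.9, -0.2, 2.6]]
```

```bash
python3 -m creep '{"claw":[0,0,0,0,0],"translation":[[0,0,2],[0,0,0],[0,0,0],[0,0,0],[0,0,0]],"twist":[0,0,0,0,0]}'; python3 plan.py 435.5 297 18 72;python3 -m creep '{"claw":[0,0,0,0,0],"translation":[[0,0,-25],[0,0,-40],[0,0,-40],[0,0,-12],[0,0,0]],"twist":[0,0,0,0,0]}'; python3 plan.py 537.5 -174.5 125 98.7
```

```text
t: 10.3
position: [0.4362, 0.2979, 0.0189]
eef_rot: [2.539, 1.844, 0.005]
contact_force: [-0.2, 0.2, -0.4]
width: 0.036
t 10.3 pos [436.2 297.9  18.9] hx 72.0 w 36.0 F [-0.2  0.2 -0.4] tilt 0.27 q6 46 left [-0.7 -0.9 -0.9] twist -0.0
1 rows twist -0.02 [[-1.1, -0.4, 0.9]]
t: 10.92
position: [0.4349, 0.2976, 0.1381]
eef_rot: [2.54, 1.844, 0.001]
contact_force: [0.0, 0.3, -1.3]
width: 0.0355
t 10.93 pos [434.9 297.6 138.1] hx 72.0 w 35.5 F [ 0.   0.3 -1.3] tilt 0.18 q6 46 left [ 102.6 -472.1  -13.1] twist -26.7
8 rows twist -3.34 [[-52.1, 30.5, 1.6], [-53.8, 27.4, 1.6], [-55.3, 24.2, 1.6], [-56.6, 20.9, 1.6], [-57.8, 17.6, 1.6], [-58.7, 14.2, 1.6], [-59.4, 10.7, 1.6], [-59.9, 7.3, 1.6]]
```

```bash
python3 -m creep '{"claw":[0,0,0,0,0,0,0,0],"translation":[[-52,30,0],[-54,27,0],[-55,24,0],[-57,21,0],[-58,18,0],[-58,14,0],[-58,11,0],[-25,3,0]],"twist":[-3.3,-3.3,-3.3,-3.3,-3.3,-3.3,-3.3,-3.3]}';python3 -m creep '{"claw":[0,0],"translation":[[0,0,0],[0,0,0]],"twist":[0,0]}'; python3 plan.py 537.5 -174.5 80 98.7
```

```text
t: 11.92
position: [0.5298, -0.1491, 0.1273]
eef_rot: [-2.026, -2.391, 0.011]
contact_force: [0.7, 1.0, -0.5]
width: 0.0359
t: 12.18
position: [0.5286, -0.15, 0.1245]
eef_rot: [-2.027, -2.385, 0.012]
contact_force: [0.0, 1.0, -1.3]
width: 0.0358
t 12.18 pos [ 528.6 -150.   124.5] hx 99.3 w 35.8 F [ 0.   1.  -1.3] tilt 0.79 q6 -31 left [  8.9 -24.5 -44.5] twist 0.6
1 rows twist 0.58 [[-25.6, 4.8, 44.5]]
```

```bash
python3 -m creep '{"claw":[0,0,0,0,0],"translation":[[-16,3,20],[-9,2,20],[0,0,10],[0,0,0],[0,0,0]],"twist":[0.6,0,0,0,0]}'; python3 plan.py 537.5 -174.5 26 98.7
```

```text
t: 12.8
position: [0.5356, -0.1686, 0.0723]
eef_rot: [-2.035, -2.375, 0.013]
contact_force: [0.1, -0.9, -0.8]
width: 0.0357
t 12.8 pos [ 535.6 -168.6   72.3] hx 98.8 w 35.7 F [ 0.1 -0.9 -0.8] tilt 0.95 q6 -32 left [  1.9  -5.9 -46.3] twist 0.1
1 rows twist 0.12 [[-6.1, 1.0, 46.3]]
```

```bash
python3 -m creep '{"claw":[0,0,0,0,0],"translation":[[-6,1,14],[0,0,14],[0,0,4],[0,0,0],[0,0,0]],"twist":[0,0,0,0,0]}'; python3 plan.py 537.5 -174.5 26 98.7
```

```text
t: 13.42
position: [0.5374, -0.1745, 0.0386]
eef_rot: [-2.035, -2.376, 0.013]
contact_force: [0.2, -0.1, -0.6]
width: 0.0356
t 13.43 pos [ 537.4 -174.5   38.6] hx 98.8 w 35.6 F [ 0.2 -0.1 -0.6] tilt 0.9 q6 -33 left [  0.1  -0.  -12.6] twist 0.1
1 rows twist 0.13 [[-0.0, 0.1, 12.6]]
```

```bash
python3 -m creep '{"claw":[0,0,0,0],"translation":[[0,0,5],[0,0,4],[0,0,2],[0,0,0]],"twist":[0,0,0,0]}'; python3 plan.py 537.5 -174.5 26 98.7
```

```text
t: 13.92
position: [0.5374, -0.1745, 0.0273]
eef_rot: [-2.036, -2.376, 0.012]
contact_force: [-0.9, -0.1, -0.4]
width: 0.0362
t 13.93 pos [ 537.4 -174.5   27.3] hx 98.8 w 36.2 F [-0.9 -0.1 -0.4] tilt 0.85 q6 -33 left [ 0.1  0.  -1.3] twist 0.1
1 rows twist 0.13 [[0.0, 0.1, 1.3]]
```

```bash
python3 -m creep '{"claw":[0,0,0.6,0.6,0.6,0.6,0.6,0.6],"translation":[[0,0,1.3],[0,0,0],[0,0,0],[0,0,0],[0,0,-25],[0,0,-40],[0,0,-40],[0,0,0]],"twist":[0,0,0,0,0,0,0,0]}'; python3 plan.py 543.2 180.2 125 79 9
```

```text
t: 14.92
position: [0.5391, -0.1748, 0.1339]
eef_rot: [-2.035, -2.376, 0.012]
contact_force: [0.5, -0.3, -1.1]
width: 0.0547
t 14.93 pos [ 539.1 -174.8  133.9] hx 98.8 w 54.7 F [ 0.5 -0.3 -1.1] tilt 0.87 q6 -33 left [  4.1 355.   -8.9] twist 19.8
9 rows twist 2.2 [[38.9, 6.5, 1.0], [39.1, 5.0, 1.0], [39.3, 3.5, 1.0], [39.4, 2.0, 1.0], [39.4, 0.5, 1.0], [39.4, -1.0, 1.0], [39.4, -2.6, 1.0], [39.2, -4.1, 1.0], [39.1, -5.6, 1.0]]
```

```bash
python3 -m creep '{"claw":[0.6,0.6,0.6,0.6,0.6,0.6,0.6,0.6],"translation":[[44,7,1],[44,5,1],[45,3,1],[45,2,1],[45,0,1],[45,-1,1],[44,-3,1],[25,-3,1]],"twist":[2.5,2.5,2.5,2.5,2.5,2.5,2.5,2.3]}';python3 -m creep '{"claw":[0.6,0.6],"translation":[[0,0,10],[0,0,0]],"twist":[0,0]}'; python3 plan.py 543.2 180.2 18 78.7
```

```text
t: 15.92
position: [0.5452, 0.1717, 0.1206]
eef_rot: [-2.428, -1.972, 0.022]
contact_force: [-0.4, -0.2, 0.1]
width: 0.0548
t: 16.18
position: [0.5438, 0.1727, 0.1085]
eef_rot: [-2.424, -1.974, 0.026]
contact_force: [-0.7, -0.5, -0.2]
width: 0.0549
t 16.18 pos [543.8 172.7 108.5] hx 78.3 w 54.9 F [-0.7 -0.5 -0.2] tilt 1.26 q6 23 left [ -0.6   7.5 -90.5] twist -0.4
2 rows twist -0.19 [[3.6, -1.1, 45.2], [3.6, -1.1, 45.2]]
```

```bash
python3 -m creep '{"claw":[0.6,0.6,0.6,0.6,0.6],"translation":[[7,-2,30],[0,0,30],[0,0,12],[0,0,0],[0,0,0]],"twist":[0,0,0,0,0]}'; python3 plan.py 543.2 180.2 18 78.7
```

```text
t: 16.8
position: [0.5427, 0.1764, 0.0356]
eef_rot: [-2.427, -1.972, 0.025]
contact_force: [-0.5, -0.6, -0.0]
width: 0.0544
t 16.8 pos [542.7 176.4  35.6] hx 78.2 w 54.4 F [-0.5 -0.6 -0. ] tilt 1.21 q6 23 left [  0.5   3.8 -17.6] twist -0.5
1 rows twist -0.52 [[3.8, -0.3, 17.6]]
```

```bash
python3 -m creep '{"claw":[0.6,0.6,0.6,0,0,0,0,0],"translation":[[4,0,12],[0,0,5],[0,0,0],[0,0,0],[0,0,0],[0,0,0],[0,0,0],[0,0,0]],"twist":[-0.5,0,0,0,0,0,0,0]}'; python3 plan.py 543.2 180.2 18 78.7;  python3 -m creep '{"claw":[0,0,0,0],"translation":[[0,0,-25],[0,0,-40],[0,0,-20],[0,0,0]],"twist":[0,0,0,0]}'; python3 plan.py 635.5 -246.3 115 8.7 9
```

```text
t: 17.8
position: [0.5442, 0.1808, 0.0192]
eef_rot: [-2.419, -1.984, 0.021]
contact_force: [-0.3, 0.2, -1.9]
width: 0.0299
t 17.8 pos [544.2 180.8  19.2] hx 78.7 w 29.9 F [-0.3  0.2 -1.9] tilt 1.07 q6 23 left [-1.  -0.6 -1.2] twist 0.0
1 rows twist 0.03 [[-0.8, -0.9, 1.2]]
t: 18.3
position: [0.5453, 0.1805, 0.1058]
eef_rot: [-2.418, -1.984, 0.023]
contact_force: [-0.2, 0.7, -2.5]
width: 0.0298
t 18.3 pos [545.3 180.5 105.8] hx 78.7 w 29.8 F [-0.2  0.7 -2.5] tilt 1.17 q6 23 left [  90.2 -426.8    9.2] twist 70.0
9 rows twist 7.78 [[-44.5, 19.1, -1.0], [-41.5, 25.0, -1.0], [-37.8, 30.4, -1.0], [-33.3, 35.2, -1.0], [-28.3, 39.4, -1.0], [-22.7, 42.8, -1.0], [-16.7, 45.5, -1.0], [-10.3, 47.4, -1.0], [-3.8, 48.3, -1.0]]
```

```bash
python3 -m creep '{"claw":[0,0,0,0,0,0,0,0],"translation":[[-45,19,-1],[-42,25,-1],[-38,30,-1],[-33,35,-1],[-28,39,-1],[-23,43,-1],[-17,45,-1],[-10,47,-1]],"twist":[7.8,7.8,7.8,7.8,7.8,7.8,7.8,7.8]}';python3 -m creep '{"claw":[0,0,0],"translation":[[-2,22,0],[0,0,0],[0,0,0]],"twist":[6,0,0]}'; python3 plan.py 636.2 -246.2 70 8.7
```

```text
t: 19.3
position: [0.6169, -0.2075, 0.1013]
eef_rot: [-3.108, -0.399, 0.046]
contact_force: [0.2, 0.7, -2.1]
width: 0.0298
t: 19.68
position: [0.6191, -0.2324, 0.0968]
eef_rot: [-3.125, -0.226, 0.052]
contact_force: [0.4, 0.8, -1.3]
width: 0.0298
t 19.68 pos [ 619.1 -232.4   96.8] hx 8.3 w 29.8 F [ 0.4  0.8 -1.3] tilt 1.97 q6 57 left [ 17.1 -13.8 -26.8] twist -0.4
1 rows twist -0.42 [[14.9, 16.1, 26.8]]
```

```bash
python3 -m creep '{"claw":[0,0,0,0],"translation":[[15,16,14],[0,0,12],[0,0,0],[0,0,0]],"twist":[-0.4,0,0,0]}'; python3 plan.py 636.2 -246.2 70 8.7
```

```text
t: 20.18
position: [0.6344, -0.2416, 0.0686]
eef_rot: [-3.121, -0.249, 0.056]
contact_force: [0.2, 0.0, -1.9]
width: 0.0298
t 20.18 pos [ 634.4 -241.6   68.6] hx 9.1 w 29.8 F [ 0.2  0.  -1.9] tilt 2.13 q6 56 left [ 1.8 -4.6  1.4] twist 0.4
1 rows twist 0.43 [[1.0, 4.8, -1.4]]
```

```bash
python3 -m creep '{"claw":[0,0,0,0,0],"translation":[[1,5,10],[0,0,12],[0,0,7],[0,0,0],[0,0,0]],"twist":[0.4,0,0,0,0]}'; python3 plan.py 636.2 -246.2 26 8.7
```

```text
t: 20.8
position: [0.6349, -0.246, 0.038]
eef_rot: [-3.122, -0.238, 0.056]
contact_force: [0.2, -0.2, -2.5]
width: 0.0296
t 20.8 pos [ 634.9 -246.    38. ] hx 8.7 w 29.6 F [ 0.2 -0.2 -2.5] tilt 2.12 q6 56 left [  1.3  -0.2 -12. ] twist 0.0
1 rows twist 0.03 [[1.3, 0.4, 12.0]]
```

```bash
python3 -m creep '{"claw":[0,0,0,0,0],"translation":[[2,0.4,5],[0.3,0,4],[0,0,2],[0,0,0],[0,0,0]],"twist":[0,0,0,0,0]}'; python3 plan.py 636.2 -246.2 26 8.7
```

```text
t: 21.42
position: [0.6375, -0.2462, 0.0268]
eef_rot: [-3.123, -0.238, 0.054]
contact_force: [0.3, -0.6, -1.3]
width: 0.0301
t 21.43 pos [ 637.5 -246.2   26.8] hx 8.7 w 30.1 F [ 0.3 -0.6 -1.3] tilt 2.05 q6 56 left [-1.3 -0.  -0.8] twist 0.0
1 rows twist 0.03 [[-1.2, -0.2, 0.8]]
```

```bash
python3 -m creep '{"claw":[0,0.55,0.55,0.55,0.55,0.55,0.55],"translation":[[0,0,0.8],[0,0,0],[0,0,0],[0,0,-25],[0,0,-40],[0,0,-35],[0,0,0]],"twist":[0,0,0,0,0,0,0]}'; python3 plan.py 521 298.5 125 -37.4 12
```

```text
t: 22.3
position: [0.6411, -0.2469, 0.1292]
eef_rot: [-3.123, -0.238, 0.054]
contact_force: [-0.3, 0.3, -0.5]
width: 0.0501
t 22.3 pos [ 641.1 -246.9  129.2] hx 8.7 w 50.1 F [-0.3  0.3 -0.5] tilt 2.05 q6 56 left [-120.1  545.4   -4.2] twist 46.1
12 rows twist 3.84 [[-3.0, -46.4, 0.3], [-6.1, -46.1, 0.3], [-9.2, -45.6, 0.3], [-12.2, -44.9, 0.3], [-15.2, -44.0, 0.3], [-18.1, -42.9, 0.3], [-21.0, -41.6, 0.3], [-23.7, -40.1, 0.3], [-26.3, -38.4, 0.3], [-28.8, -36.5, 0.3], [-31.2, -34.5, 0.3], [-33.5, -32.3, 0.3]]
```

```bash
cat > look.py <<'E'
from h import *
import sys
b=[.478,.694,-.318,-.102]; k=1.85
cv2.imwrite(sys.argv[1],np.hstack([grid(warp(snapshot(n),.051,*b,k),*b,k,.05) for n in('top','side')]))
E
echo ok
```

```text
ok
```

```bash
python3 -m creep '{"claw":[0.8,0.8,0.8,0.8,0.8,0.8,0.8,0.8],"translation":[[-3,-46,0],[-6,-46,0],[-9,-46,0],[-12,-45,0],[-15,-44,0],[-18,-43,0],[-21,-42,0],[-24,-40,0]],"twist":[3.8,3.8,3.8,3.8,3.8,3.8,3.8,3.8]}';  python3 plan.py 521 298.5 115 -37.4 3; python3 look.py pics/c.png
```

```text
t: 23.3
position: [0.5595, 0.1253, 0.1289]
eef_rot: [3.077, -0.625, -0.063]
contact_force: [-0.2, 0.1, 0.0]
width: 0.0732
t 23.3 pos [559.5 125.3 128.9] hx -23.0 w 73.2 F [-0.2  0.1  0. ] tilt 2.3 q6 119 left [-38.5 173.2 -13.9] twist 14.4
3 rows twist 4.81 [[-34.3, -48.2, 4.6], [-38.3, -45.1, 4.6], [-41.9, -41.7, 4.6]]
```

View pics/c.png

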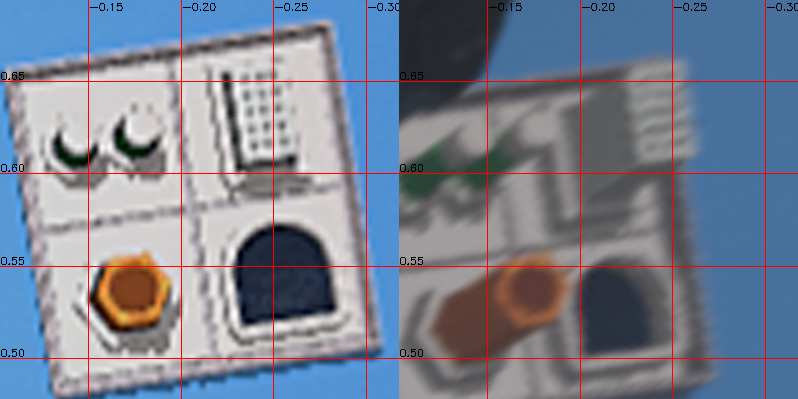

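Dish sits at around (135,292) px, which is on its nest centre. The block sits in its pocket at around (267,115) px; I'll check it numerically later. Now the cast.

```bash
python3 -m creep '{"claw":[0.8,0.8,0.8,0.8,0.8,0.8],"translation":[[-34,-48,4],[-38,-45,4],[-32,-32,4],[-6,-6,0],[0,0,0],[0,0,0]],"twist":[4.8,4.8,4.8,0,0,0]}';  python3 plan.py 521 298.5 19 -37.4
```

```text
t: 24.15
position: [0.5212, 0.2959, 0.1161]
eef_rot: [2.966, -1.007, -0.066]
contact_force: [-0.2, -0.5, -0.0]
width: 0.0731
t 24.15 pos [521.2 295.9 116.1] hx -37.5 w 73.1 F [-0.2 -0.5 -0. ] tilt 2.45 q6 150 left [ -0.2   2.6 -97.1] twist -0.1
2 rows twist -0.07 [[-0.9, -1.0, 48.5], [-0.9, -1.0, 48.5]]
```

```bash
python3 -m creep '{"claw":[0.8,0.8,0.8,0.8,0.8,0.8],"translation":[[-1,-2,30],[0,0,30],[0,0,20],[0,0,6],[0,0,0],[0,0,0]],"twist":[0,0,0,0,0,0]}';  python3 plan.py 521 298.5 19 -37.4
```

```text
t: 24.9
position: [0.5219, 0.2927, 0.0299]
eef_rot: [2.965, -1.015, -0.061]
contact_force: [-0.1, -0.7, -0.3]
width: 0.0732
t 24.9 pos [521.9 292.7  29.9] hx -37.8 w 73.2 F [-0.1 -0.7 -0.3] tilt 2.27 q6 150 left [ -0.9   5.8 -10.9] twist -0.4
1 rows twist -0.41 [[-4.2, -4.0, 10.9]]
```

```bash
python3 -m creep '{"claw":[0.8,0.8,0.8,0.8],"translation":[[-4.5,-4,6],[0,-0.5,4],[0,0,0],[0,0,0]],"twist":[-0.4,0,0,0]}';  python3 plan.py 521 298.5 19 -37.4
```

```text
t: 25.4
position: [0.5213, 0.3, 0.0206]
eef_rot: [2.971, -1.003, -0.059]
contact_force: [-1.0, -0.4, -0.3]
width: 0.0724
t 25.4 pos [521.3 300.   20.6] hx -37.3 w 72.4 F [-1.  -0.4 -0.3] tilt 2.17 q6 150 left [-0.3 -1.5 -1.6] twist 0.1
1 rows twist 0.06 [[0.7, 1.4, 1.6]]
```

```bash
python3 -m creep '{"claw":[0.8,0,0,0,0,0],"translation":[[0.7,1,1],[0,0,0],[0,0,0],[0,0,0],[0,0,0],[0,0,0]],"twist":[0,0,0,0,0,0]}';  python3 plan.py 521 298.5 19 -37.4; python3 -m creep '{"claw":[0,0,0,0,0],"translation":[[0,0,-25],[0,0,-40],[0,0,-35],[0,0,0],[0,0,0]],"twist":[0,0,0,0,0]}'; python3 plan.py 541 -260.8 115 8.7 12
```

```text
t: 26.15
position: [0.5212, 0.2986, 0.0197]
eef_rot: [2.971, -1.004, -0.059]
contact_force: [0.4, -1.0, -0.4]
width: 0.0499
t 26.15 pos [521.2 298.6  19.7] hx -37.4 w 49.9 F [ 0.4 -1.  -0.4] tilt 2.17 q6 150 left [-0.2 -0.1 -0.7] twist 0.0
1 rows twist 0.05 [[-0.1, 0.2, 0.7]]
t: 26.78
position: [0.5242, 0.2976, 0.1211]
eef_rot: [2.969, -1.003, -0.062]
contact_force: [0.9, -0.8, -1.6]
width: 0.0502
t 26.77 pos [524.2 297.6 121.1] hx -37.4 w 50.2 F [ 0.9 -0.8 -1.6] tilt 2.29 q6 150 left [  16.8 -558.4   -6.1] twist -46.1
12 rows twist -3.84 [[29.3, 36.1, 0.5], [26.9, 38.0, 0.5], [24.3, 39.7, 0.5], [21.5, 41.3, 0.5], [18.7, 42.6, 0.5], [15.8, 43.8, 0.5], [12.9, 44.7, 0.5], [9.9, 45.5, 0.5], [6.8, 46.1, 0.5], [3.7, 46.4, 0.5], [0.6, 46.5, 0.5], [-2.5, 46.5, 0.5]]
```

```bash
python3 -m creep '{"claw":[0,0,0,0,0,0,0,0],"translation":[[29,36,0],[27,38,0],[24,40,0],[22,41,0],[19,43,0],[16,44,0],[13,45,0],[10,46,0]],"twist":[-3.8,-3.8,-3.8,-3.8,-3.8,-3.8,-3.8,-3.8]}';  python3 plan.py 541 -260.8 100 8.7
```

```text
t: 27.78
position: [0.5337, -0.084, 0.1094]
eef_rot: [-3.133, 0.155, 0.081]
contact_force: [1.1, 0.0, -1.2]
width: 0.0499
t 27.77 pos [533.7 -84.  109.4] hx -5.7 w 49.9 F [ 1.1  0.  -1.2] tilt 2.97 q6 81 left [   7.3 -176.8   -9.4] twist -14.4
3 rows twist -4.78 [[8.2, 58.4, 3.1], [3.3, 58.9, 3.1], [-1.6, 59.0, 3.1]]
```

```bash
python3 -m creep '{"claw":[0,0,0,0,0,0],"translation":[[8,58,0],[3,58,0],[-1,42,0],[0,8,0],[0,0,0],[0,0,0]],"twist":[-4.8,-4.8,-4.8,0,0,0]}';  python3 plan.py 541 -260.8 70 8.7
```

```text
t: 28.52
position: [0.5381, -0.256, 0.1013]
eef_rot: [-3.115, -0.246, 0.091]
contact_force: [0.4, 1.0, -1.1]
width: 0.0497
t 28.52 pos [ 538.1 -256.   101.3] hx 9.1 w 49.7 F [ 0.4  1.  -1.1] tilt 3.46 q6 51 left [  2.9  -4.8 -31.3] twist 0.4
1 rows twist 0.36 [[2.1, 5.2, 31.3]]
```

```bash
python3 -m creep '{"claw":[0,0,0,0],"translation":[[4,6,25],[0,0,20],[0,0,0],[0,0,0]],"twist":[0.4,0,0,0]}';  python3 plan.py 541.4 -260.8 42 8.7
```

```text
t: 29.02
position: [0.5411, -0.2562, 0.0559]
eef_rot: [-3.115, -0.24, 0.091]
contact_force: [-0.2, -0.2, -0.9]
width: 0.0502
t 29.02 pos [ 541.1 -256.2   55.9] hx 8.8 w 50.2 F [-0.2 -0.2 -0.9] tilt 3.47 q6 52 left [  0.3  -4.6 -13.9] twist 0.1
1 rows twist 0.15 [[-0.4, 4.6, 13.9]]
```

```bash
python3 -m creep '{"claw":[0,0,0,0],"translation":[[0.5,5,10],[0,0,4],[0,0,0],[0,0,0]],"twist":[0,0,0,0]}';  python3 plan.py 541.4 -260.8 28 8.7
```

```text
t: 29.52
position: [0.5423, -0.2613, 0.0424]
eef_rot: [-3.117, -0.24, 0.089]
contact_force: [-0.1, -0.3, -1.8]
width: 0.0497
t 29.52 pos [ 542.3 -261.3   42.4] hx 8.9 w 49.7 F [-0.1 -0.3 -1.8] tilt 3.35 q6 51 left [ -0.9   0.5 -14.4] twist 0.2
1 rows twist 0.15 [[-0.8, -0.6, 14.4]]
```

```bash
python3 -m creep '{"claw":[0,0,0,0,0],"translation":[[-0.3,-0.4,7],[0,0,5],[0,0,2],[0,0,0],[0,0,0]],"twist":[0,0,0,0,0]}';  python3 plan.py 541.4 -260.8 27 8.7
```

```text
t: 30.15
position: [0.5411, -0.2618, 0.0282]
eef_rot: [-3.118, -0.241, 0.088]
contact_force: [0.4, -0.5, -1.7]
width: 0.0502
t 30.15 pos [ 541.1 -261.8   28.2] hx 8.9 w 50.2 F [ 0.4 -0.5 -1.7] tilt 3.3 q6 51 left [ 0.3  1.  -1.2] twist 0.2
1 rows twist 0.15 [[0.5, -1.0, 1.2]]
```

```bash
python3 -m creep '{"claw":[0,0.65,0.65,0.65,0.65,0.65,0.65],"translation":[[0.4,-0.8,1],[0,0,0],[0,0,0],[0,0,-25],[0,0,-40],[0,0,-40],[0,0,0]],"twist":[0,0,0,0,0,0,0]}';python3 -m creep '{"claw":[0.65,0.65,0.65,0.65,0.65,0.65,0.65,0.65],"translation":[[0,-50,0],[0,-55,0],[0,-55,0],[0,-55,0],[0,-55,0],[0,-55,0],[0,-55,0],[0,0,0]],"twist":[0,0,0,0,0,0,0,0]}';  python3 look.py pics/d.png
```

```text
t: 31.02
position: [0.5476, -0.2615, 0.1352]
eef_rot: [-3.118, -0.241, 0.088]
contact_force: [-0.9, 0.2, -1.0]
width: 0.059
t: 32.02
position: [0.4849, 0.1256, 0.1369]
eef_rot: [-3.116, -0.238, 0.094]
contact_force: [0.1, -0.5, 0.0]
width: 0.0595
```

View pics/d.png

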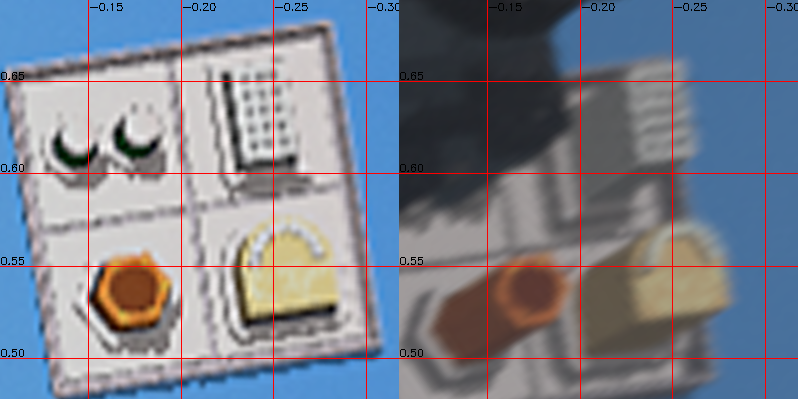

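```bash
python3 - <<'E'
from h import *
t=snapshot('top');d=snapshot('side')
am=lambda h:((h[...,0]<20)&(h[...,1]>100))
for n,s,v in(('top',t,95),('side',d,80)):
    P=seg(s,.051,.537,-.1745,.03,lambda h:am(h)&(h[...,2]>v));print('dish',n,rect(P),fit(P,outline('hex'),[.537,-.1745,.15]),'want 537.5 -174.3')
    P=seg(s,.047,.55,-.26,.038,lambda h:(h[...,0]<60)&(h[...,1]>45)&(h[...,2]>(150 if n=='top' else 110)));print('cast',n,rect(P),fit(P,outline('D'),[.55,-.26,.15]),'want 550.5 -259.3 8.7')
def cyl(z):pass
# overlay seated block / cast / capsules at wanted poses
c,s_=np.cos(np.radians(8.7)),np.sin(np.radians(8.7));Rm=np.array([[c,-s_],[s_,c]])
out=[]
for s in(t,d):
    im=cv2.resize(s['image'][:,:,::-1],None,fx=8,fy=8,interpolation=cv2.INTER_CUBIC).copy()
    def poly(V,o,z,col):
        p=proj(s,np.c_[V@Rm.T+o,np.full(len(V),z)]);cv2.polylines(im,[np.int32((p+.5)*8)],True,col,1)
    B=np.array([[.026,.015],[-.026,.015],[-.026,-.015],[.026,-.015]])
    poly(B,[.6355,-.2463],.051,(0,0,255));poly(outline('D'),[.5505,-.2593],.047,(0,0,255))
    a=np.radians(np.arange(0,360,15));C=np.c_[np.cos(a),np.sin(a)]*.010
    for y in(.017,-.017): poly(C,np.array([.6225,-.1613])+Rm@[0,y],.051,(0,0,255))
    u,v=(proj(s,[[.595,-.213,.04]])[0]*8).astype(int)
    out.append(im[v-300:v+300,u-200:u+200] if 0 else cv2.resize(im[v-330:v+330,u-300:u+300],(400,440)))
cv2.imwrite('pics/e.png',np.hstack(out))
E
```

```text
dish top [536.8, -173.7, 37.9, 38.9, 8.1] (array([ 0.5367, -0.1742]), np.float64(8.9), 'rms mm', np.float64(0.5761932813303533)) want 537.5 -174.3
cast top [551.1, -258.1, 48.9, 50.2, 7.7] (array([ 0.5492, -0.2583]), np.float64(8.5), 'rms mm', np.float64(4.115445276521543)) want 550.5 -259.3 8.7
dish side [534.4, -166.1, 37.7, 53.8, 14.6] (array([ 0.5359, -0.1716]), np.float64(-0.7), 'rms mm', np.float64(4.103365097965099)) want 537.5 -174.3
cast side [549.3, -255.5, 48.2, 50.7, 8.1] (array([ 0.5455, -0.2536]), np.float64(22.5), 'rms mm', np.float64(4.0479933483977915)) want 550.5 -259.3 8.7
```

View pics/e.png

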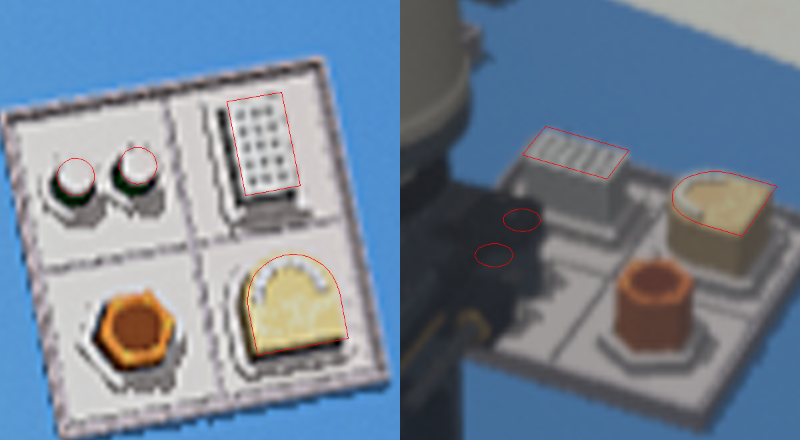

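```bash
python3 -c "
from workcell import *
o=get_obs();print(o['t'],o['contact_force']);job_done()"
```

```text
32.225 [0.65556752 0.08335177 0.03871912]
the job is handed in; nothing more can be done
```

I put the loose capsule, the dish, the bur block and the jaw cast into their inserts and handed the job in at 32.2 s of the 72 s allowed. `job_done()` gives no verdict, so success is judged only from my own checks.

**Fit:** In the last pictures, outlines drawn for fully seated parts match the cast and block in both cameras and both capsules in the top one. They agree to about 1–2 mm.
- **Dish:** from the top camera it measures about 1 mm off its nest centre.
- **Cast:** about 1–1.5 mm off, and turned to within 1° of its insert.
- **Block:** it looks about 2–3 mm off towards the robot, still within the 5 mm allowed.
- **Capsules:** both look upright and the same height, so the one already in its pocket stayed there. In the final side view the arm hid them, so that rests on the final top view and an earlier picture from both cameras.

**Disagreements:**
- **Side camera:** the fitted outlines of the dish and cast came out poorly, with errors of about 4 mm. I relied on the top view and the overlays, because the side camera had put the empty pockets about 3 mm off in y too.
- **Cast, top view:** the outline fit was also loose, at 4 mm, although the simple rectangle fit agreed.

**Arm and bystanders:** The tool slowly drifted to about 3.4° of tilt, but every part was released at pocket depth and looks upright. At the end the gripper was clear with no force on it. No forces beyond part weight and noise showed in the readings after each move, so I have no sign that a bystander was touched, though I did not measure them again at the end.

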